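Swing out the tipping lever of the sugar caddy and serve three lumps

ROBOT

A 7-joint arm with a two-finger parallel gripper is mounted at the origin on the work surface. World frame = base frame: x ahead of the robot, y to its left, z up, the work surface at z = 0. Lengths are in mm, angles in rad, forces in N, time in s.
With the tool pointing down it reaches from about 400 to 875 mm from the base axis. Payload 6.5 kg.
Tool frame: the origin (TCP) lies at the very end of the fingers, on their centre line; the grasp point (between the pads) lies 19 mm behind it; z points along the fingers, y is the line along which they close (so a half turn about z gives the same grasp; the last joint's range is limited). The gripper opens to 85 mm and grips with 20 to 120 N. Pads are 22 mm wide; open, the fingers measure 114 mm over their backs; the gripper's body (76 mm by 85 mm) begins 54 mm behind the grasp point. The pads swing forward as they close: fully open they stand 13 mm farther back than shut.
Start: joints at [1.054, 0.536, -0.004, 1.538, 0.003, 1.067, -0.071], TCP at [283.19, -585.058, 231.29] pointing down, gripper open.
Joint ranges: [-2.7, 2.7], [-0.37, 2.16], [-1.27, 1.26], [0.24, 2.4], [-1.31, 4.45], [0.19, 1.91], [-2.76, 2.76]. Speed limits (rad/s): [2.39, 2.39, 3.14, 3.14, 3.14, 3.14, 3.14].

INTERFACE

Orientations are given as a unit quaternion [x, y, z, w].
In Python, from cell import arm gives the robot as it stands. Calls block until the motion is done:
- arm.movep(position, orientation): joint-space move of the TCP to a pose.
- arm.line_to(position, orientation=None, v=150, until_force=None): straight line of the TCP; orientation=None keeps the orientation; v is the mean speed in mm/s. With until_force (N) it stops when the force on the tool has changed by that much, and returns True; else False.
- arm.move_j(angles): joint-space move.
- arm.ungrasp() and arm.close_gripper(grasp_force=None): open the fingers fully, or close them until they stop; grasp_force is the grip in N (None keeps the last).
- arm.dwell(seconds).
- arm.inverse_kinematics(position, orientation): joint angles nearest the present ones, or None.
- arm.grab_frame(name): name is "scene" or "top" or "wrist"; returns the picture (384x512x3 uint8, blue, green, red); there is no depth.
- arm.camera_params(name): a dict with "fx", "fy", "cx", "cy" (pixels), "rvec" (rotation vector, rad) and "tvec" (3), from world to camera coordinates, as OpenCV has them. Camera axes: x right, y down, z forward; pixel columns grow to the right and rows downward; lengths in mm; the calibration is good to about 2 mm. A picture is of the moment at which its call begins: read the wrist's pose just before it. camera_params takes no time and is no camera call; for the wrist camera it gives the pose at the moment of the call.
A pose or a line that the arm cannot do raises arm.PlanningError and nothing moves.
- arm.job_done(): hands the job in; it is judged then, once.
Readings, each from a call of its own:
- arm.get_clock(): time.
- arm.get_qpos(): joint angles.
- arm.get_qd(): joint speeds.
- arm.get_tau(): joint torques, N m.
- arm.get_tool_pos(): TCP position.
- arm.get_eef_rot(): TCP orientation.
- arm.get_force(): force on the tool from outside, world axes, zero at the start.
- arm.get_torque(): the same for the moment, N m.
- arm.get_width(): finger opening in mm.
- arm.get_gripper_force(): force on a finger pad.
Only numpy, scipy, OpenCV 4.12 (cv2) and the standard library are available. Lean on these libraries where they do the work, as an engineer would, in place of code of your own. Each camera call takes 0.05 s, during which the arm holds its last target. There are 200 camera calls.

TASK

The sugar caddy's red-ended tipping lever is folded down across its lid: swing it up until it snaps fully home against its end stop, and let go so that it stands by itself. Then use that lever to tip the caddy, no further than is needed, until all three sugar lumps have slid out past the orange flap into the white bowl, and let the caddy come back level with the lever still standing. Leave the bowl where it is and do not disturb the other things on the table.

Things in the scene. Friction and masses are not known exactly. Their poses are not given: they have to be found in the camera images.
- stand: Fixed stainless stand of the caddy (130 x 124 mm). Origin on the table below the pivot. x points from bowl to caddy back (it pours to -x), y along the pivot axis to the lever-hinge side, z up. The level caddy (clear lid) spans stand x -22..102, y -43..43, z 85..145 mm; side cheeks at y +-56, x -13..13, to z 100 mm. Yaw varies.
- pivot (a point): Centre of the caddy's pivot axis (parallel to the stand's y), 85 mm above the table, near the caddy's lower front edge.
- tip (a joint): Caddy tip angle, rad: 0 level, grows as the mouth goes down and the top moves to stand -x; end 1.4. Weight and a weak damped spring bring it back when let go; holding it tipped takes 1 to 3 N at the knob. The lumps start to slide somewhere between 0.4 and 0.8 rad as friction has it; beyond 0.95 is too far and spoils the job.
- lever_hinge (a point): Centre of the lever's hinge on the caddy: when level 45 mm to stand +x, 56 mm to stand +y, 74 mm above the pivot; axis along stand x. Folded, the lever lies from here across the lid to stand -y; swung, it rises over the lid. It tips with the caddy.
- swing (a joint): Lever swing from its folded stop, rad: 0 folded (start), end stop 1.44, seated above 1.37. An over-centre spring resists (most near 0.5, some 7 N at the knob), gives way at 1.0 and snaps it on to the stop. Swing 0 lies 0 to 0.3 rad above horizontal, set anew each time; so find the stop from the folded lever, feel for it or watch this value.
- tiplever: Steel bar 10 x 8 mm with a red cross knob (16 mm thick, 26 mm long along the lever's x, which is stand x while level). Origin: knob centre, 125 mm from the hinge; its y points to the hinge. Folded, the knob is clear of the caddy's -y wall and can be pinched from above by its flat ends; seated, it is about 283 mm up and can be pushed on its stand +x end.
- bowl: White ceramic bowl, rim 120 mm in diameter, 48 mm high, standing loose on the table under the caddy's mouth. Origin at the centre of its underside, z up.
- bowl_in (a point): Centre of the bowl's inner floor.
- lump1: Cream sugar lump, 16 mm cube, in the caddy (origin at the centre of its underside as built).
- lump2: Brown sugar lump, 16 mm cube, in the caddy (same origin).
- lump3: Cream sugar lump, 16 mm cube, in the caddy (same origin).
- mate: Bystander: dark carved wooden mate, 84 mm wide, 86 mm high; origin under its centre.
- bombilla: Bystander: curved steel bombilla lying on the table, 200 mm long, 8 mm thick; origin near its middle at table height.
- cup: Bystander: blue ceramic mug, 76 mm wide, 75 mm high; origin under its centre.
- canister_a: Bystander: white plastic canister with green cap, 90 mm wide, 150 mm high; origin under its centre.
- canister_b: Bystander: white plastic canister with red cap, 90 mm wide, 150 mm high; origin under its centre.
- thermos: Bystander: steel flask with black cap, 80 mm wide, 210 mm high; origin under its centre.
Things that resemble listed ones, but are neither listed nor needed, are in the scene too. Leave any yellow look-alike of the stand alone.

How it is judged (in metres and radians):
On the way, in this order (a step that is already met when the one before it is completed fails the run):
1. the lever is seated at its end stop, the caddy level and nothing touched by the fingers: it stands by itself (value of joint swing above 1.37 rad and value of joint tip below 0.1 rad and contact force between the fingers and anything else below 0.2 N), for 0.3 s.
2. the caddy is tipped by the fingers on its lever (value of joint tip above 0.3 rad and value of joint swing above 1.3 rad and contact force between the fingers and tiplever above 0.3 N), for 0.1 s.
At the end, for the whole second after the job is handed in: The lever is still seated (swing above 1.37 rad), the caddy is back level (tip below 0.06 rad), all three lumps lie at rest inside the bowl (within 52 mm of its axis and below its rim), and the bowl stands upright within 30 mm of where it was (value of joint swing above 1.37 rad and value of joint tip below 0.06 rad and horizontal distance between each of lump1, lump2, lump3 and bowl_in below 0.052 m and z of lump1 in the frame of bowl between 0 and 0.042 m and linear speed of each of lump1, lump2, lump3 below 0.02 m/s and z of lump2 in the frame of bowl between 0 and 0.042 m and z of lump3 in the frame of bowl between 0 and 0.042 m and angle between bowl's own z axis and vertical below 0.1 rad and distance of bowl from where it was at the start of the episode below 0.03 m); the robot touches nothing.
It fails at once if the caddy is tipped too far (beyond 0.95 rad) (value of joint tip above 0.95 rad).
It fails at once if the caddy is tipped while the lever is not seated (value of joint tip above 0.25 rad and value of joint swing below 1.25 rad).
It fails at once if a bystander is disturbed (moved over 30 mm) (distance of any of mate, bombilla, cup, canister_a, canister_b, thermos from where it was at the start of the episode above 0.03 m).
It also fails if it takes over 53 s, if anything falls off the work surface, if the arm or the gripper's body presses on something with over 40 N, if the wrist force passes 120 N, or if a joint passes its speed limit or range.

## Working session

There is one attempt and no reset: what is moved stays moved. The work goes in short steps, each a Python script; the robot and the scene stay as the last script left them, time stands still between calls to the robot, and variables do not carry over. Pictures are saved under pics/ and viewed, at most 10 in all, crops included, and the job is handed in when it is done.

```bash
mkdir -p pics; ls
python3 - <<'E'
from cell import arm
import cv2
for n in("scene","top"):
    cv2.imwrite(f"pics/{n}0.png",arm.grab_frame(n)); print(n,arm.camera_params(n))
print(arm.get_clock(),arm.get_eef_rot(),arm.get_width())
E
```

```text
pics
scene {'fx': 395.3221538161362, 'fy': 395.3221538161362, 'cx': 256.6236755946153, 'cy': 190.15047974794118, 'rvec': array([ 2.35889419,  1.02696396, -0.31184509]), 'tvec': array([-361.27002852, -262.68771847, 1529.17953279])}
top {'fx': 491.4180799470768, 'fy': 491.4180799470768, 'cx': 261.8371661782761, 'cy': 184.8216457170376, 'rvec': array([ 2.10957012, -2.1595136 ,  0.18533626]), 'tvec': array([   1.68000726,  554.52151482, 1325.85309899])}
0.1 [ 9.74700700e-01  2.23512781e-01 -2.30616816e-04 -7.27520399e-04] 85.56229682769553
```

View pics/scene0.png

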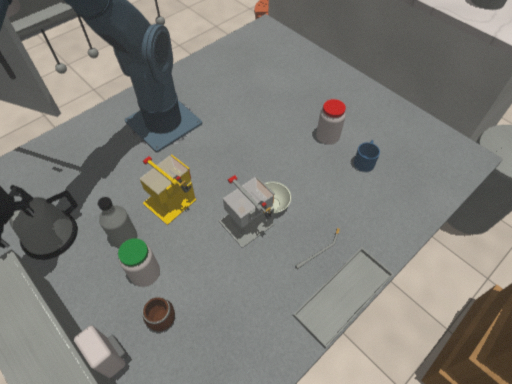

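View pics/top0.png

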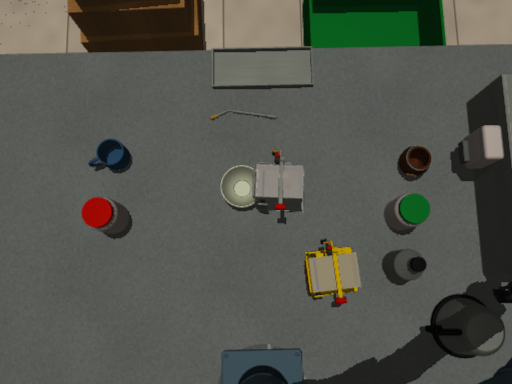

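The top view shows the grey caddy's knob at about (281,207), its hinge at about (277,155) and the bowl at about (241,187). In the scene view the knob is at (233,180). Next I'll zoom in on both.

```bash
cat > h.py <<'E'
import numpy as np, cv2
from cell import arm
from scipy.spatial.transform import Rotation as R
def ray(n,uv,p=None):
    p=p or arm.camera_params(n); M=cv2.Rodrigues(p['rvec'])[0]
    d=M.T@np.array([(uv[0]-p['cx'])/p['fx'],(uv[1]-p['cy'])/p['fy'],1.])
    return -M.T@np.asarray(p['tvec']).ravel(), d/np.linalg.norm(d)
def tri(rays):
    A=sum(np.eye(3)-np.outer(d,d) for c,d in rays); b=sum((np.eye(3)-np.outer(d,d))@c for c,d in rays)
    x=np.linalg.solve(A,b); return x,[np.linalg.norm(np.cross(x-c,d)) for c,d in rays]
def plane(r,z): c,d=r; return c+d*(z-c[2])/d[2]
def proj(n,X,p=None):
    p=p or arm.camera_params(n); K=np.array([[p['fx'],0,p['cx']],[0,p['fy'],p['cy']],[0,0,1.]])
    return cv2.projectPoints(np.float64(X).reshape(-1,3),p['rvec'],p['tvec'],K,None)[0].reshape(-1,2)
def red(im):
    i=im.astype(int); m=((i[...,2]>110)&(i[...,1]<70)&(i[...,0]<70)).astype(np.uint8)
    n,l,s,c=cv2.connectedComponentsWithStats(m); return [(c[k].round(1),s[k]) for k in range(1,n) if s[k,4]>6]
E
python3 - <<'E'
from h import *
a=cv2.imread('pics/scene0.png');b=cv2.imread('pics/top0.png')
for n,i in(('s',a),('t',b)): print(n,red(i))
ca=cv2.resize(a[165:255,205:305],None,fx=4,fy=4,interpolation=2);cb=cv2.resize(b[140:230,210:310],None,fx=4,fy=4,interpolation=2)
cv2.imwrite('pics/crop.png',np.hstack([ca,cb]))
i=b.astype(int)
for n,i in(('scene',a),('top',b)):
    m=cv2.inRange(cv2.cvtColor(i,cv2.COLOR_BGR2HSV),(20,20,120),(50,120,255))
    k,l,s,c=cv2.connectedComponentsWithStats(m);print(n,[(c[j].round(1),s[j]) for j in range(1,k) if s[j,4]>100])
E
```

```text
s [(array([334. , 107.2]), array([323, 100,  22,  15, 271], dtype=int32)), (array([146.2, 159.7]), array([143, 157,   8,   7,  23], dtype=int32)), (array([177.4, 177.7]), array([176, 177,   4,   3,   9], dtype=int32)), (array([231.8, 178.8]), array([228, 176,   9,   7,  28], dtype=int32)), (array([263.4, 203.9]), array([262, 203,   4,   3,  11], dtype=int32))]
t [(array([277.1, 154.1]), array([275, 153,   5,   3,  14], dtype=int32)), (array([ 95.9, 211.6]), array([ 81, 197,  30,  30, 714], dtype=int32)), (array([279.7, 205.8]), array([275, 203,  10,   6,  47], dtype=int32)), (array([329.1, 247.1]), array([327, 246,   5,   3,  14], dtype=int32)), (array([341.1, 300. ]), array([336, 298,  11,   5,  50], dtype=int32))]
scene [(array([170.2, 166.5]), array([152, 153,  38,  25, 290], dtype=int32)), (array([155.2, 180.6]), array([140, 163,  32,  32, 461], dtype=int32)), (array([279.2, 196. ]), array([263, 181,  28,  32, 480], dtype=int32))]
top [(array([229.8, 180.3]), array([220, 165,  33,  40, 105], dtype=int32)), (array([240.8, 188.4]), array([228, 174,  25,  29, 586], dtype=int32)), (array([295.1, 188.9]), array([283, 177,  20,  21, 118], dtype=int32)), (array([348.6, 270.3]), array([337, 252,  24,  37, 661], dtype=int32)), (array([322.6, 273.5]), array([309, 256,  28,  37, 768], dtype=int32))]
```

View pics/crop.png

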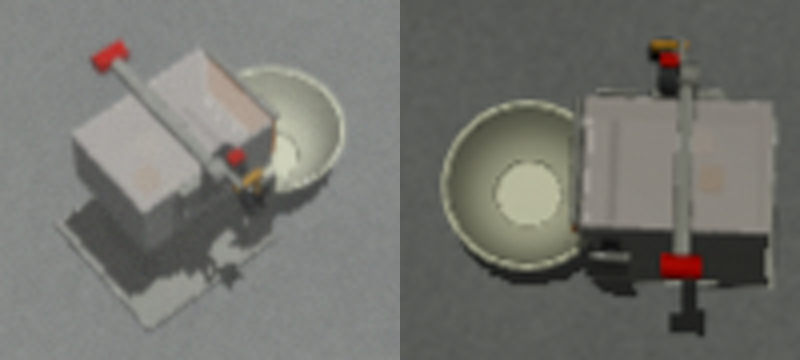

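The zoomed crop shows the knob at (233,179) in the scene view and (280,206) in the top view. The lid corners are visible in both views, and the lever lies across the lid with its hinge on the far side.

Run:
```python
from h import *
S=lambda x,y:ray('scene',(205+x/4-.4,165+y/4-.4)); T=lambda x,y:ray('top',(210+(x-400)/4-.4,140+y/4-.4))
r=np.round
for nm,s,t in(('knob',(111,55),(681,266)),('A TL/front+y',(276,124),(584,97)),('B front-y',(200,50),(582,230)),('C back-y',(74,133),(771,232)),('D back+y',(148,210),(772,102)),('knob hinge red',(236,156),(669,60))):
    x,e=tri([S(*s),T(*t)]);print(nm,r(x,1),r(e,1),'plane145',r(plane(T(*t),145)[:2],1))
print('bar top',[r(plane(T(*p),160),1) for p in((687,90),(684,170),(682,245))])
for p in((528,184),):print('bowl rim centre',r(plane(T(*p),48),1))
print('bowlfloor',r(plane(T(528,194),6),1))
```

```text
knob [479.2 -54.1 164.4] [1. 1.] plane145 [481.1 -55.7]
A TL/front+y [595.5   5.1 139.2] [1. 1.] plane145 [593.6   4.3]
B front-y [507.6   8.8 140.5] [1.7 1.7] plane145 [505.9   7.4]
C back-y [ 502.7 -112.8  145.7] [1.9 1.9] plane145 [ 501.8 -114.5]
D back+y [ 588.4 -116.7  145.7] [1.9 1.9] plane145 [ 587.4 -118.3]
knob hinge red [610.8 -50.5 172.6] [0.4 0.4] plane145 [617.  -51.9]
bar top [array([593.4, -62.4, 160. ]), array([541.1, -58.9, 160. ]), array([492.6, -56.2, 160. ])]
bowl rim centre [553.4  45.2  48. ]
bowlfloor [553.2  46.9   6. ]
```

```bash
cat >> h.py <<'E'
XS=np.array([-.047,-.999,0]); XS/=np.linalg.norm(XS); YS=np.array([-XS[1],XS[0],0]); ZZ=np.array([0,0,1.])
Q=R.from_matrix(np.c_[np.cross(XS,-ZZ),XS,-ZZ]).as_quat()   # tool y along stand x, pointing down
E
python3 - <<'E'
from h import *
p=arm.get_tool_pos(); arm.line_to([p[0],p[1],330],v=200)
k=np.array([479.2,-54.1,0])
arm.movep(k+[0,0,290],Q)
P=[]
for i,d in enumerate((0,-60)):
    if d: arm.line_to(k+YS*d+[0,0,290],v=150)
    c=arm.camera_params('wrist'); im=arm.grab_frame('wrist'); cv2.imwrite(f'pics/w{i}.png',im)
    print([(a,s.tolist()) for a,s in red(im)], proj('wrist',[479.2,-54.1,160],c)); P.append((c,im))
cv2.imwrite('pics/w.png',np.hstack([cv2.resize(x[1],(400,300)) for x in P]))
import pickle; pickle.dump(P,open('w.pkl','wb'))
print(arm.get_clock(),arm.get_qpos(),arm.get_tool_pos())
E
```

```text
[(array([241.5,  45.1]), [235, 40, 14, 11, 146]), (array([251.6, 189.1]), [241, 183, 26, 15, 207])] [[253.11357385 189.49542333]]
[(array([254.2, 131.8]), [242, 124, 27, 16, 366]), (array([373.5, 231.8]), [368, 228, 12, 9, 86])] [[253.81612183 131.18703977]]
3.4333 [ 0.35613995  0.09083009 -0.35942241  2.01304371  0.03691009  1.04236559
 -1.6386033 ] [420.37461005 -51.44396751 290.32791055]
```

View pics/w.png

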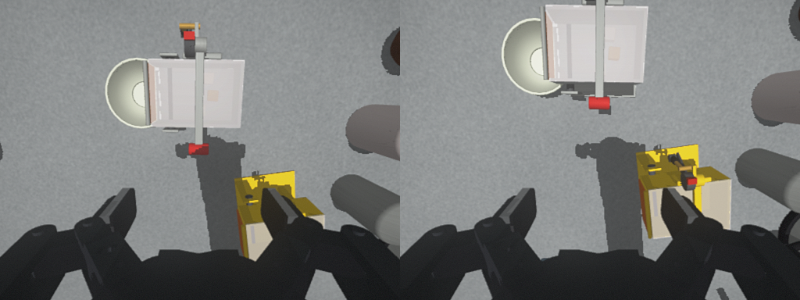

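The wrist views confirm the knob: boxes centred at about (254,190) and (255.5,132), within 2 px of prediction. The fingers are clear of the yellow look-alike. Next I'll triangulate, grasp and swing.

Run:
```python
from h import *
import pickle
P=pickle.load(open('w.pkl','rb'))
rays=[ray('wrist',uv,c[0]) for uv,c in zip(((253.7,190),(255,131.7)),P)]
x,e=tri(rays); t,_=tri(rays+[ray('top',(279.8,206.1)),ray('scene',(232.4,178.4))]); print(x.round(1),np.round(e,1),t.round(1))
k=np.array([t[0],t[1],0])
# grasp point at knob height ~161: TCP at 161-19
arm.movep(k+[0,0,230],Q); 
c=arm.camera_params('wrist'); im=arm.grab_frame('wrist'); print([(a,s.tolist()) for a,s in red(im)],proj('wrist',[t],c))
hit=arm.line_to(k+[0,0,142],v=100,until_force=8); print(hit,arm.get_tool_pos(),arm.get_force().round(1))
if not hit:
    arm.close_gripper(40); print(arm.get_width(),arm.get_gripper_force(),arm.get_force().round(1),arm.get_clock())
cv2.imwrite('pics/g0.png',arm.grab_frame('wrist')); cv2.imwrite('pics/s1.png',arm.grab_frame('scene'))
i=cv2.imread('pics/s1.png');j=cv2.imread('pics/g0.png');cv2.imwrite('pics/gs.png',np.hstack([cv2.resize(j,(400,300)),cv2.resize(i[130:250,180:340],(400,300))]))
```

```text
[478.7 -55.  160.3] [0.3 0.3] [479.3 -54.5 164.2]
[(array([238.9,  19.1]), [230, 12, 19, 15, 278]), (array([242.1, 202.2]), [239, 200, 8, 7, 39])] [[254.53184191 208.96821468]]
False [479.75379723 -54.55495228 142.59617512] [0.2 1.  0. ]
24.883038723187624 41.72074556350708 [-0.7 -1.5  1.3] 5.525
```

View pics/gs.png

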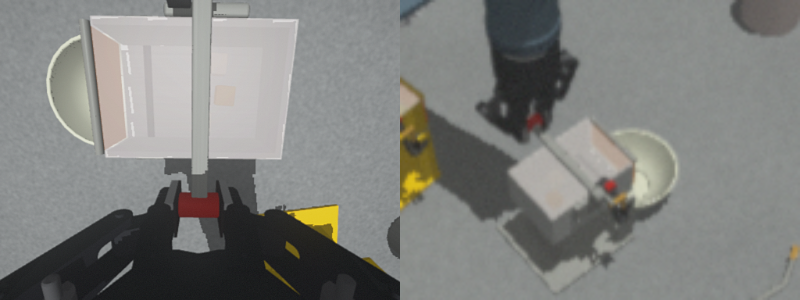

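The fingers hold the knob: the width reads 24.9 mm, and the red knob sits between the pads at about (198,205). Next I'll swing it along the arc.

Run:
```python
from h import *
p0=arm.get_tool_pos(); a0=0.02
H=p0+YS*125*np.cos(a0)-ZZ*125*np.sin(a0)   # tcp-offset hinge
for a in np.r_[np.arange(.12,1.4,.12),1.40]:
    t=a+a0
    arm.line_to(H-YS*125*np.cos(t)+ZZ*125*np.sin(t),v=90)
    print(round(a,2),arm.get_tool_pos().round(1),arm.get_force().round(1),round(arm.get_width(),1))
print(arm.get_clock())
cv2.imwrite('pics/g1.png',arm.grab_frame('wrist')); cv2.imwrite('pics/s2.png',arm.grab_frame('scene'))
i=cv2.imread('pics/s2.png');j=cv2.imread('pics/g1.png');cv2.imwrite('pics/gs2.png',np.hstack([cv2.resize(j,(400,300)),cv2.resize(i[110:230,180:340],(400,300))]))
```

```text
0.12 [480.4 -54.9 156.9] [ 0.1 -0.5 -4. ] 25.3
0.24 [483.  -55.  171.3] [ 0.3 -1.1 -3.7] 25.1
0.36 [487.4 -55.2 185.4] [-2.6 -1.7 -4.1] 24.8
0.48 [493.7 -55.5 199.1] [-3.8 -1.8 -3.5] 25.2
0.6 [502.2 -56.  212.3] [-6.4 -0.7 -1.4] 25.1
0.72 [512.1 -56.5 224.4] [-6.  -1.2 -1.3] 25.1
0.84 [523.4 -57.2 235. ] [-4.6 -1.5  0.4] 25.3
0.96 [535.5 -57.8 244.1] [-4.7 -3.3  1.6] 25.2
1.08 [548.3 -58.2 251.4] [-2.6 -3.   2.5] 25.3
1.2 [562.1 -58.8 257.4] [-0.3 -3.3  4.2] 24.9
1.32 [576.3 -59.4 261.5] [ 0.8 -3.7  3.3] 25.3
1.4 [586.  -59.7 263.4] [ 2.5 -3.2  4. ] 24.7
9.3667
```

View pics/gs2.png

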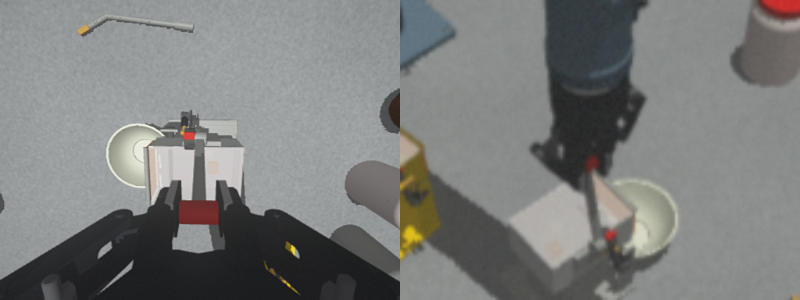

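The lever is nearly upright and pulling forward (+x), so it is past centre but not at the stop yet. I'll continue the arc until I feel the stop.

Run:
```python
from h import *
p=arm.get_tool_pos(); t0=1.42
C=p+YS*125*np.cos(t0)-ZZ*125*np.sin(t0)
for t in np.arange(1.44,1.80,.03):
    arm.line_to(C-YS*125*np.cos(t)+ZZ*125*np.sin(t),v=40)
    f=arm.get_force(); print(round(t,2),arm.get_tool_pos().round(1),f.round(1))
    if f[0]<-5: break
arm.ungrasp(); arm.dwell(.2); print(arm.get_force().round(1))
p=arm.get_tool_pos(); arm.line_to(p+[0,0,70],v=150); arm.line_to(p-YS*60+[0,0,70],v=200); arm.dwell(.2)
c=arm.camera_params('wrist');cv2.imwrite('pics/g2.png',arm.grab_frame('wrist')); s=arm.grab_frame('scene');tp=arm.grab_frame('top')
i=s;j=cv2.imread('pics/g2.png')
for n,im in(('s',s),('t',tp),('w',j)): print(n,[(a,b.tolist()) for a,b in red(im)])
cv2.imwrite('pics/gs3.png',np.hstack([cv2.resize(j,(400,300)),cv2.resize(i[110:230,180:340],(400,300))]))
print(arm.get_clock()); import pickle; pickle.dump(c,open('c2.pkl','wb'))
```

```text
1.44 [588.  -59.9 263.7] [ 0.7 -4.1  4.6]
1.47 [592.2 -60.1 264.2] [ 1.8 -3.   4.2]
1.5 [596.  -60.2 264.5] [ 2.1 -3.4  4.2]
1.53 [599.3 -60.5 264.6] [ 1.1 -3.2  4.7]
1.56 [601.4 -60.8 264.4] [-5.4 -3.6  8.5]
[-0.2 -0.2  0.7]
s [(array([334. , 107.3]), [323, 100, 22, 16, 272]), (array([146.8, 158.9]), [143, 156, 9, 8, 33]), (array([177.4, 177.7]), [176, 177, 4, 3, 9]), (array([256.6, 179.3]), [252, 176, 10, 8, 46]), (array([263.4, 203.9]), [262, 203, 4, 3, 11])]
t [(array([ 96.2, 211.6]), [81, 197, 31, 30, 718])]
w [(array([245.1, 122.4]), [241, 119, 10, 8, 74]), (array([257.5, 148.4]), [240, 138, 36, 22, 757]), (array([345.8, 306.3]), [344, 304, 5, 6, 27])]
12.95
```

View pics/gs3.png

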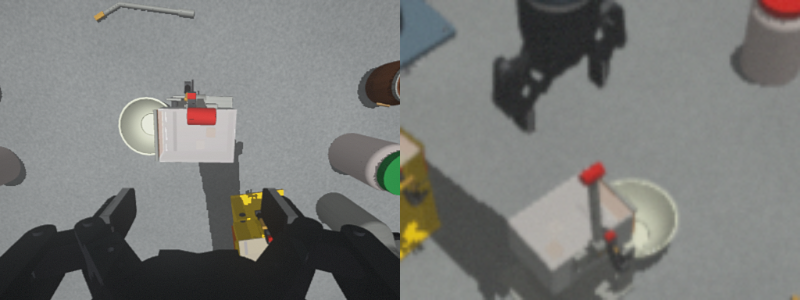

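The lever stands at its stop on its own, with the knob at about (257,148) in the wrist view. Next I'll check the IK for the tilting push, make contact and tip in steps.

```bash
cat >> h.py <<'E'
KN=np.array([601.3,-60.7,283.]); PV=KN-45*XS-ZZ*198
def tipped(p,t):
    r=R.from_rotvec(-t*YS); return PV+r.apply(p-PV), (r*R.from_quat(Q)).as_quat()
E
python3 - <<'E'
from h import *
import pickle
x,e=tri([ray('wrist',(257.5,148.4),pickle.load(open('c2.pkl','rb'))),ray('scene',(256.6,179.3))]); print('knob',x.round(1),np.round(e,1))
pc=KN+XS*29-ZZ*12
print([(t,arm.inverse_kinematics(*tipped(pc,t)) is not None) for t in(0,.3,.6,.8,.9)])
arm.close_gripper(20)
s=KN+XS*75-ZZ*12
arm.movep(s+ZZ*90,Q); arm.line_to(s,v=150); arm.dwell(.2); print(arm.get_force().round(1))
hit=arm.line_to(KN+XS*20-ZZ*12,v=40,until_force=1.5)
p=arm.get_tool_pos(); print(hit,p.round(1),'xs off',((p-KN)@XS).round(1),arm.get_force().round(1),arm.get_clock())
np.save('pc.npy',p)
E
```

```text
knob [593.5 -62.1 283. ] [0.5 0.5]
[(0, True), (0.3, True), (0.6, True), (0.8, True), (0.9, True)]
[0.1 0.2 0.6]
True [599.9 -88.2 270.8] xs off 27.5 [ 0.5 -2.3  2.3] 16.2167
```

```bash
cat >> h.py <<'E'
def go(ts,v=60,pics=()):
    pc=np.load('pc.npy')
    for t in ts:
        arm.line_to(*tipped(pc,t),v=v)
        if t in pics:
            arm.dwell(.6); print(round(t,2),arm.get_force().round(1),arm.get_clock())
            for n in('scene','top'): cv2.imwrite(f'pics/{n}_{int(t*100)}.png',arm.grab_frame(n))
E
python3 - <<'E'
from h import *
go([.1,.2,.3,.4,.5,.55,.6],pics=(.3,.5,.6))
r=[]
for t in(30,50,60):
    a=cv2.imread(f'pics/scene_{t}.png')[130:250,205:325];b=cv2.imread(f'pics/top_{t}.png')[130:230,205:305]
    r.append(np.vstack([cv2.resize(a,(266,266)),cv2.resize(b,(266,266))]))
cv2.imwrite('pics/t1.png',np.hstack(r))
E
```

```text
0.3 [-0.2 -2.3 -0.2] 18.275
0.5 [-0.9 -1.2  0.3] 19.9417
0.6 [-0.4 -0.9  0.1] 21.275
```

View pics/t1.png

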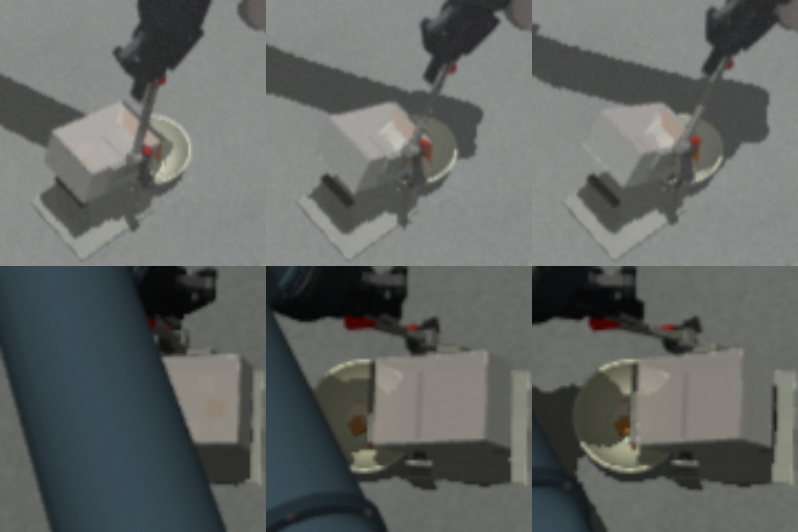

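At 0.5 rad the brown lump is already in the bowl; the cream ones are hidden. I'll tip slightly further to 0.7 for margin, then return level and look.

Run:
```python
from h import *
go([.65,.7],pics=(.7,)); go([.6,.5,.4,.3,.2,.1,0],v=80)
p=arm.get_tool_pos(); arm.line_to(p+XS*45,v=100); arm.line_to(p+XS*45+ZZ*100,v=200)
print(arm.get_clock(),arm.get_force().round(1))
q=np.array([530.,-75,0]); arm.movep(q+[0,0,385],Q); arm.dwell(.2)
a=arm.grab_frame('scene')[130:250,205:325];b=arm.grab_frame('top')[130:230,205:305];w=arm.grab_frame('wrist')
print(arm.get_clock())
cv2.imwrite('pics/t2.png',np.hstack([cv2.resize(a,(260,260)),cv2.resize(b,(260,260)),cv2.resize(w[40:240,100:300],(260,260))]))
```

```text
0.7 [-0.8 -1.5 -0.1] 22.6083
26.75 [-1.1  0.3 -0.8]
27.55
```

View pics/t2.png

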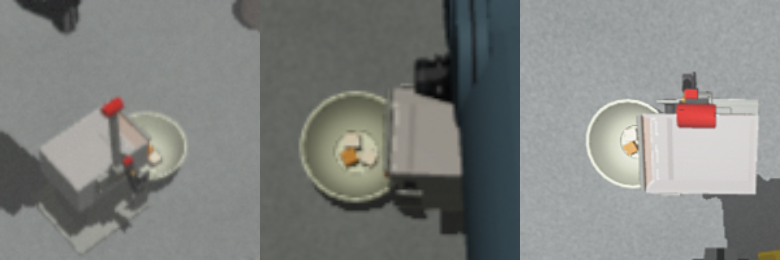

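The top view shows two cream lumps and the brown one in the bowl, around (352,150). The caddy is level and the lever is standing, so I'll hand in.

```bash
python3 -c "
from cell import arm
arm.dwell(1); print(arm.job_done(), arm.get_clock())"
```

```text
the job is handed in; nothing more can be done
the job is handed in; nothing more can be done
```

I handed the job in at about 29 s: all three lumps are in the bowl, the caddy looks level again and the lever is standing at its stop, judged from the pictures since I had no joint readings; the largest commanded tip was 0.7 rad.

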